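Find the full carton by its weight and hold it up for labelling

ROBOT

A 6-joint arm with a two-finger parallel gripper is mounted at the origin on the work surface. World frame = base frame: x ahead of the robot, y to its left, z up, the work surface at z = 0. Lengths are in mm, angles in rad, forces in N, time in s.
With the tool pointing down it reaches from about 350 to 725 mm from the base axis. Payload 4.3 kg.
Tool frame: the origin (TCP) lies midway between the tips of the shut fingers; the grasp point (between the pads) lies 19 mm behind it (manip.grip_depth is the distance from the TCP to the grasp point, in mm); z points along the fingers, y is the line along which they close (so a half turn about z gives the same grasp; the last joint's range is limited). The gripper opens to 85 mm and grips with 20 to 120 N. Pads are 22 mm wide; open, the fingers measure 114 mm over their backs; the gripper's body (76 mm by 85 mm) begins 54 mm behind the grasp point. The pads swing forward as they close: fully open they stand 13 mm farther back than shut.
Start: joints at [-1.27, 0.377, 0.081, 1.274, 0, 1.46], TCP at [229.637, -527.197, 206.129] pointing down, gripper open.
Joint ranges: [-2.72, 2.72], [-0.84, 1.66], [-1.02, 1.22], [-1.77, 2.12], [-1.37, 1.28], [-3.14, 3.14]. Speed limits (rad/s): [2.57, 2.57, 3.14, 3.14, 3.14, 3.14].

INTERFACE

Orientations are given as a unit quaternion [w, x, y, z].
In Python, from cell import manip, hand, ik, imaging, workorder gives the robot as it stands. Calls block until the motion is done:
- manip.move_ptp(position, orientation): joint-space move of the TCP to a pose.
- manip.servo_line(position, rot=None, speed=150): straight line of the TCP; rot=None keeps the orientation; speed is the mean speed in mm/s.
- manip.move_j(angles): joint-space move.
- hand.command_gripper(opening): opening from 0.0 (shut) to 1.0 (fully open); the grip force is fixed at half the most; returns when the fingers have stopped.
- manip.hold(seconds).
- ik(position, orientation): joint angles nearest the present ones, or None.
- manip.sense(): the state.
- imaging.snapshot(name): name is "side" or "top" or "wrist"; returns a dict with "frame" (384x512x3 uint8, red, green, blue), "fx", "fy", "cx", "cy" (pixels), "distortion" ([k1, k2, p1, p2, k3] as OpenCV has them; the pictures are not rectified), "rvec" (rotation vector, rad) and "tvec" (3), from world to camera coordinates, as OpenCV has them. Camera axes: x right, y down, z forward; pixel columns grow to the right and rows downward; lengths in mm; the calibration is good to about 2 mm. A picture is of the moment at which its call begins. There is no depth.
A pose or a line that the arm cannot do raises manip.IKError and nothing moves.
- workorder.job_done(): hands the job in; it is judged then, once.
The state is a dict: "time_s": time; "joint_positions": joint angles; "qvel": joint speeds; "joint_torque": joint torques, N m; "eef_pos": TCP position; "ee_rot": TCP orientation; "force": force on the tool from outside, world axes, zero at the start; "ft_torque": the same for the moment, N m; "gripper_width": opening from 0.0 (shut) to 1.0 (fully open); "finger_force": force on a finger pad.
Only numpy, scipy, OpenCV 4.12 (cv2) and the standard library are available. Lean on these libraries where they do the work, as an engineer would, in place of code of your own. Each camera call takes 0.05 s, during which the arm holds its last target. There are 200 camera calls.

TASK

Three identical closed cartons stand on the packing bench; one still has its heavy steel roller inside, the other two are as good as empty. Find the heavy one by lifting, keep every carton upright throughout, leave the two light ones standing free on the rubber mat they came from, and finish while holding the heavy one level and still over the middle of the grey parcel tray, about a hand's breadth (10 cm) or more above the bench, so that I can label its underside: do not put it down or let go. Leave everything else on the bench where it is.

Things in the scene. Friction and masses are not known exactly. Their poses are not given: they have to be found in the camera images.
- carton_a: closed brown cardboard carton, 54 x 54 x 90 mm tall, one of three alike, upright on the mat. Origin: centre of the underside, z up, x and y square to the sides. Light: about 0.10 kg; the one with the steel roller: 0.53 to 0.75 kg, which one varies and cannot be seen. Stiff: a 40 to 80 N grip on two facing sides is safe and holds either kind. Contents have 1.5 mm of play all round
- carton_b: closed brown cardboard carton, 54 x 54 x 90 mm tall, one of three alike, upright on the mat. Origin: centre of the underside, z up, x and y square to the sides. Light: about 0.10 kg; the one with the steel roller: 0.53 to 0.75 kg, which one varies and cannot be seen. Stiff: a 40 to 80 N grip on two facing sides is safe and holds either kind. Contents have 1.5 mm of play all round
- carton_c: closed brown cardboard carton, 54 x 54 x 90 mm tall, one of three alike, upright on the mat. Origin: centre of the underside, z up, x and y square to the sides. Light: about 0.10 kg; the one with the steel roller: 0.53 to 0.75 kg, which one varies and cannot be seen. Stiff: a 40 to 80 N grip on two facing sides is safe and holds either kind. Contents have 1.5 mm of play all round
- tray: shallow open grey plastic parcel tray, 200 x 200 mm, 30 mm high, wall and floor 6 mm thick, fixed to the bench. Origin: centre of the underside
- tray_mid (a point): middle of the parcel tray, on its inner floor (6 mm above the bench)
- mat: thin dark rubber mat fixed on the bench under the cartons, 310 mm along x, 390 mm along y, its top 3 mm above the bench. Origin: centre of the underside
- bottle: bystander: white bottle with black cap, 48 mm across, 100 mm tall, standing among the cartons; origin centre of the underside
- tape: bystander: roll of clear tape lying flat, 70 mm across, 25 mm high; origin centre of the underside
- castor_wheel: bystander: grey castor wheel lying flat, 64 mm across, 26 mm high; origin centre of the underside
- screwdriver: bystander: screwdriver lying on the bench, under 35 mm high, about 200 mm long along its x axis
- small_jar: bystander: small jar with black lid, 50 mm across, 50 mm high; origin centre of the underside
- stapler: bystander: black stapler, 130 x 34 mm, under 55 mm high, long along its x axis; origin centre of the underside
Things that resemble listed ones, but are neither listed nor needed, are in the scene too. What is shaped like the carton_a but green or turquoise is not meant.

How it is judged (in metres and radians):
At the end, for the whole second after the job is handed in: Heavy carton in the fingers, underside over 80 mm above the bench, within 60 mm of mid-tray, tilt under 0.12 rad, under 0.03 m/s and 0.2 rad/s, nothing else carrying it; the two light cartons (pressing 0.3 to 2.8 N) stand upright within 0.1 rad, still, on the mat, untouched (((height (world z) of carton_a above 0.08 m and horizontal distance between carton_a and tray_mid below 0.06 m and angle between carton_a's own z axis and vertical below 0.12 rad and linear speed of carton_a below 0.03 m/s and angular speed of carton_a below 0.2 rad/s and contact force between the fingers and carton_a above 2 N and contact force between carton_a and tray below 0.1 N and contact force between carton_a and mat below 0.1 N and contact force between carton_b and mat between 0.3 and 2.8 N and angle between each of carton_b, carton_c's own z axis and vertical below 0.1 rad and linear speed of each of carton_b, carton_c below 0.02 m/s and contact force between each of the arm, the fingers, carton_a and carton_b below 0.1 N and contact force between carton_c and mat between 0.3 and 2.8 N and contact force between each of the arm, the fingers, carton_a and carton_c below 0.1 N) or (height (world z) of carton_b above 0.08 m and horizontal distance between carton_b and tray_mid below 0.06 m and angle between carton_b's own z axis and vertical below 0.12 rad and linear speed of carton_b below 0.03 m/s and angular speed of carton_b below 0.2 rad/s and contact force between the fingers and carton_b above 2 N and contact force between carton_b and tray below 0.1 N and contact force between carton_b and mat below 0.1 N and contact force between carton_a and mat between 0.3 and 2.8 N and angle between each of carton_a, carton_c's own z axis and vertical below 0.1 rad and linear speed of each of carton_a, carton_c below 0.02 m/s and contact force between each of the arm, the fingers, carton_b and carton_a below 0.1 N and contact force between carton_c and mat between 0.3 and 2.8 N and contact force between each of the arm, the fingers, carton_b and carton_c below 0.1 N) or (height (world z) of carton_c above 0.08 m and horizontal distance between carton_c and tray_mid below 0.06 m and angle between carton_c's own z axis and vertical below 0.12 rad and linear speed of carton_c below 0.03 m/s and angular speed of carton_c below 0.2 rad/s and contact force between the fingers and carton_c above 2 N and contact force between carton_c and tray below 0.1 N and contact force between carton_c and mat below 0.1 N and contact force between carton_a and mat between 0.3 and 2.8 N and angle between each of carton_a, carton_b's own z axis and vertical below 0.1 rad and linear speed of each of carton_a, carton_b below 0.02 m/s and contact force between each of the arm, the fingers, carton_c and carton_a below 0.1 N and contact force between carton_b and mat between 0.3 and 2.8 N and contact force between each of the arm, the fingers, carton_c and carton_b below 0.1 N))); the arm keeps its last pose, push and grip.
It fails at once if a carton is tipped by more than 0.35 rad (angle between any of carton_a, carton_b, carton_c's own z axis and vertical above 0.35 rad).
It fails at once if another thing on the bench is moved by more than 30 mm (distance of any of bottle, tape, castor_wheel, screwdriver, small_jar, stapler from where it was at the start of the episode above 0.03 m).
It also fails if it takes over 67 s, if anything falls off the work surface, if the arm or the gripper's body presses on something with over 40 N, if the wrist force passes 120 N, or if a joint passes its speed limit or range.

## Working session

There is one attempt and no reset: what is moved stays moved. The work goes in short steps, each a Python script; the robot and the scene stay as the last script left them, time stands still between calls to the robot, and variables do not carry over. Pictures are saved under pics/ and viewed, at most 10 in all, crops included, and the job is handed in when it is done.

```bash
ls; mkdir -p pics
python3 - <<'E'
from cell import manip, hand, ik, imaging, workorder
import cv2,pickle
d={}
for n in ["top","side","wrist"]:
    s=imaging.snapshot(n); d[n]=s; cv2.imwrite(f"pics/{n}0.png",s["frame"][:,:,::-1])
    print(n,s["fx"],s["rvec"],s["tvec"],s["distortion"])
pickle.dump(d,open("s0.pkl","wb")); s=manip.sense();print(s["time_s"],s["force"],s["ee_rot"])
E
```

```text
pics
top 373.332483894264 [ 2.05572505 -2.16854069  0.22110216] [  70.12461906  513.10304943 1104.37921602] [-0.07707169  0.          0.          0.          0.        ]
side 414.26577808282417 [ 1.0069271  -2.42250259  1.08616999] [434.50674135 249.0336303  958.13579592] [-0.141513  0.        0.        0.        0.      ]
wrist 309.3343884113524 [-2.41021577  1.57550231  0.24197897] [-575.14759228  -39.27984913  380.09600486] [-0.06212357  0.          0.          0.          0.        ]
0.15 [-0.28333608  0.14810548 -0.51658493] [-7.50616843e-04  9.78976985e-01  2.03969344e-01 -8.02253998e-05]
```

View pics/top0.png

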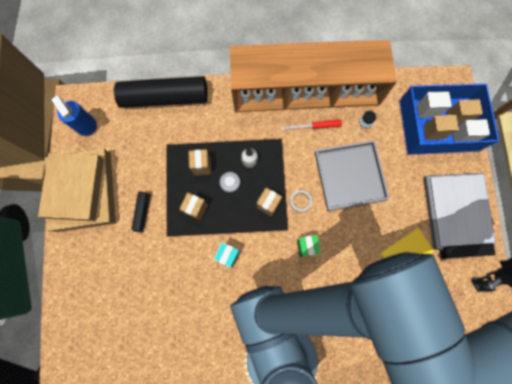

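View pics/side0.png

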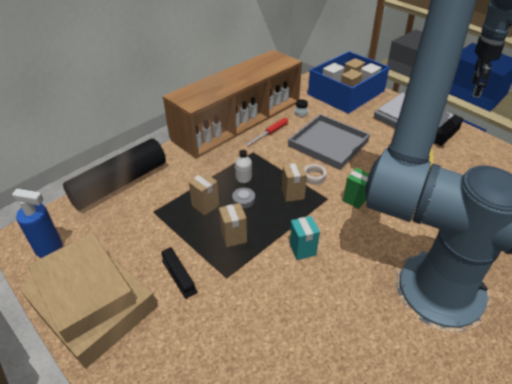

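The top view shows brown cartons at (200,160), (193,205) and (269,201) on the mat. Possible confusions are the turquoise box (227,254), the green box (309,245), the brown boxes in the blue bin (~(445,123), (470,107)) and the big cardboard (75,185). I choose the three brown ones on the mat. The bottle is at (249,157), the castor at (230,182), the tape at (302,200) and the tray at (350,176).

```bash
cat > h.py <<'E'
from cell import manip, hand, ik, imaging, workorder
import cv2, numpy as np, pickle
def KD(s): return np.array([[s["fx"],0,s["cx"]],[0,s["fy"],s["cy"]],[0,0,1]]),np.array(s["distortion"])
def ray(s,uv):
    K,D=KD(s); p=cv2.undistortPoints(np.array(uv,float).reshape(-1,1,2),K,D)[:,0]
    R=cv2.Rodrigues(np.array(s["rvec"],float))[0]
    c=-R.T@np.array(s["tvec"],float); d=np.c_[p,np.ones(len(p))]@R
    return c,d/np.linalg.norm(d,axis=1)[:,None]
def plane(s,uv,z):
    c,d=ray(s,uv); return c+d*((z-c[2])/d[:,2])[:,None]
def proj(s,P):
    K,D=KD(s); return cv2.projectPoints(np.array(P,float).reshape(-1,1,3),np.array(s["rvec"],float),np.array(s["tvec"],float),K,D)[0][:,0]
def tri(s1,u1,s2,u2):
    c1,d1=ray(s1,[u1]);c2,d2=ray(s2,[u2]);d1=d1[0];d2=d2[0]
    t=np.linalg.lstsq(np.c_[d1,-d2],c2-c1,rcond=None)[0]
    a=c1+d1*t[0];b=c2+d2*t[1]; return (a+b)/2,np.linalg.norm(a-b)
def quat(yaw):  # tool down; tool y axis at angle yaw from world x (line of closing)
    from scipy.spatial.transform import Rotation as R
    y=np.array([np.cos(yaw),np.sin(yaw),0]);z=np.array([0,0,-1.]);x=np.cross(y,z)
    q=R.from_matrix(np.c_[x,y,z]).as_quat(); return np.r_[q[3],q[:3]]
E
python3 - <<'E'
from h import *
d=pickle.load(open("s0.pkl","rb"));t=d["top"];s=d["side"]
for n,u,v,z in [("A",200,157,93),("B",193,204,93),("C",269,200,93),("bottle",249,154,100),("castor",230,182,29),("tape",302,200,25),("turq",227,252,90),("green",310,242,90),("stapler",141,211,40)]:
    print(n,plane(t,[[u,v]],z)[0].round())
print("tray",plane(t,[[316,151],[375,143],[387,202],[330,210]],30).round(),"mat",plane(t,[[167,145],[283,139],[288,228],[168,236]],3).round())
print("rays",[ (tri(t,a,s,b)[0].round(),round(tri(t,a,s,b)[1],1)) for a,b in [((200,157),(204,183)),((193,204),(233,212)),((269,200),(292,169))]])
# candidate look poses
for x,y,z in [(420,150,380),(450,130,420),(400,100,450),(400,200,350)]:
  for yaw in (0,1.57,-1.57): print(x,y,z,yaw,ik([x,y,z],quat(yaw)))
im=cv2.resize(t["frame"][120:280,120:400,::-1],None,fx=2.8,fy=2.8,interpolation=cv2.INTER_CUBIC); cv2.imwrite("pics/crop0.png",im)
E
```

```text
A [617. 218.  93.]
B [473. 242.  93.]
C [473.  15.  93.]
bottle [616.  68. 100.]
castor [549. 134.  29.]
tape [479. -91.  25.]
turq [326. 146.  90.]
green [342. -97.  90.]
stapler [468. 415.  40.]
tray [[ 637. -148.   30.]
 [ 654. -345.   30.]
 [ 457. -360.   30.]
 [ 442. -176.   30.]] mat [[693. 342.   3.]
 [692. -46.   3.]
 [395. -43.   3.]
 [390. 339.   3.]]
rays [(array([620., 219.,  79.]), np.float64(4.2)), (array([473., 242.,  91.]), np.float64(0.8)), (array([476.,  17.,  94.]), np.float64(8.3))]
420 150 380 0 [0.20060906 0.12960955 0.20287234 1.64405912 0.         1.77140539]
420 150 380 1.57 [0.20060906 0.12960955 0.20287234 1.64405912 0.         0.20140539]
420 150 380 -1.57 [ 0.20060906  0.12960955  0.20287234  1.64405912  0.         -2.94177992]
450 130 420 0 [0.14567698 0.20761827 0.40666617 1.76984422 0.         1.71647331]
450 130 420 1.57 [0.14567698 0.20761827 0.40666617 1.76984422 0.         0.14647331]
450 130 420 -1.57 [ 0.14567698  0.20761827  0.40666617  1.76984422  0.         -2.996712  ]
400 100 450 0 [0.09084403 0.1125782  0.37460945 1.83282757 0.         1.66164036]
400 100 450 1.57 [0.09084403 0.1125782  0.37460945 1.83282757 0.         0.09164036]
400 100 450 -1.57 [ 0.09084403  0.1125782   0.37460945  1.83282757  0.         -3.05154495]
400 200 350 0 [0.32162757 0.11816025 0.11078872 1.5634248  0.         1.8924239 ]
400 200 350 1.57 [0.32162757 0.11816025 0.11078872 1.5634248  0.         0.3224239 ]
400 200 350 -1.57 [ 0.32162757  0.11816025  0.11078872  1.5634248   0.         -2.82076141]
```

View pics/crop0.png

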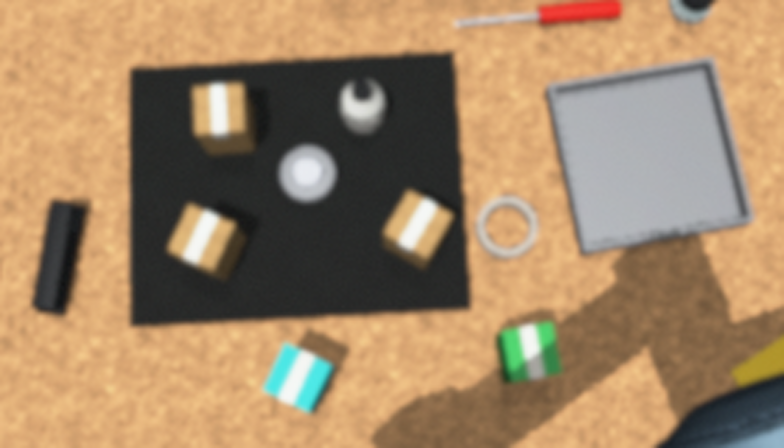

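The crop confirms the three brown cartons with white tape: A at crop (220,110), B (205,240), C (418,230). Next come wrist pictures from two places.

Run:
```python
from h import *
d={}
for i,p in enumerate([(400,90,440),(460,150,420)]):
    manip.move_ptp(p,quat(1.57)); manip.hold(0.2)
    s=imaging.snapshot("wrist"); d[i]=s; print(manip.sense()["time_s"], ray(s,[[256,192]]))
d["top"]=imaging.snapshot("top")
pickle.dump(d,open("s1.pkl","wb"))
cv2.imwrite("pics/w1.png",np.hstack([cv2.resize(d[i]["frame"],(400,300)) for i in (0,1)])[:,:,::-1])
```

```text
2.825 (array([324.64917748,  89.08688322, 608.16316948]), array([[ 0.2858187 , -0.01434378, -0.95817635]]))
3.5167 (array([383.82122864, 148.87211514, 589.18956225]), array([[ 0.28773993, -0.01410621, -0.95760469]]))
```

View pics/w1.png

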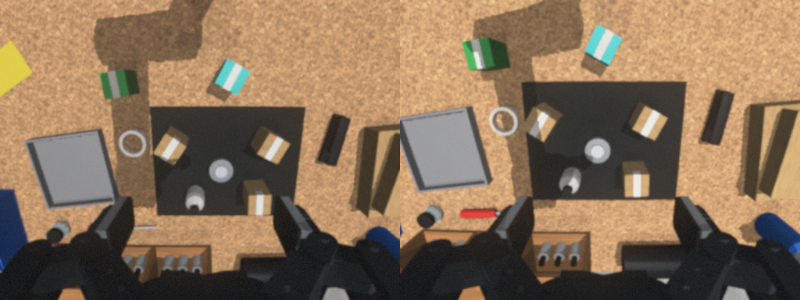

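Both wrist views show the three cartons. In view 0 (at 400 px width) they sit at about (171,146), (270,146) and (259,200), in view 1 at (544,122), (649,120) and (636,180). C falls partly in arm shadow in view 0. Next I segment the top faces.

```bash
cat > seg.py <<'E'
from h import *
A={"A":(617,218,93),"B":(473,242,93),"C":(473,15,93)}
def top(s,P,dbg=False):
    u,v=proj(s,[P])[0]; r=int(0.5*1.5*s["fx"]*85/np.linalg.norm(ray(s,[[u,v]])[0]-P)); 
    x0,y0=max(0,int(u)-r),max(0,int(v)-r); k=6
    c=cv2.resize(s["frame"][y0:int(v)+r,x0:int(u)+r],None,fx=k,fy=k,interpolation=cv2.INTER_CUBIC)
    g=cv2.cvtColor(c,cv2.COLOR_RGB2HSV); V=g[...,2]; obj=V>70
    # split lit top from darker sides by Otsu on non-tape carton pixels
    br=obj&(g[...,1]>60); th=cv2.threshold(V[br].reshape(-1,1),0,255,cv2.THRESH_OTSU)[0]
    m=((V>th)).astype(np.uint8)*255; m=cv2.morphologyEx(m,cv2.MORPH_OPEN,np.ones((13,13)))
    n,l,st,ce=cv2.connectedComponentsWithStats(m); h=np.array(m.shape)/2
    i=max(range(1,n),key=lambda j:st[j,4]-50*np.hypot(*(ce[j]-h[::-1])))
    cs=cv2.findContours((l==i).astype(np.uint8),cv2.RETR_EXTERNAL,cv2.CHAIN_APPROX_NONE)[0]
    hull=cv2.convexHull(max(cs,key=cv2.contourArea)); q=cv2.approxPolyN(hull,4)[0] if hasattr(cv2,"approxPolyN") else cv2.boxPoints(cv2.minAreaRect(hull))
    o=c[:,:,::-1].copy(); cv2.polylines(o,[np.int32(q).reshape(-1,1,2)],True,(255,0,255),1)
    uv=(np.float64(q).reshape(-1,2)+.5)/k-.5+[x0,y0]
    return uv,cv2.resize(o,(195,195))
def rect(s,uv,z=93):
    W=plane(s,uv,z)[:,:2]; e=np.roll(W,-1,0)-W
    L=np.hypot(*e.T); a=np.arctan2(e[:,1],e[:,0]); yaw=np.angle(np.exp(4j*a).sum())/4
    return W.mean(0),yaw,L
E
python3 - <<'E'
from seg import *
d=pickle.load(open("s1.pkl","rb")); d0=pickle.load(open("s0.pkl","rb")); d["t0"]=d0["top"]; d["side"]=d0["side"]
rows=[]
for v in (0,1,"t0"):
    r=[]
    for n,P in A.items():
        try:
            uv,o=top(d[v],P); c,y,L=rect(d[v],uv); print(v,n,uv.mean(0).round(1),c.round(1),round(y,3),L.round()); r.append(o); d[(v,n)]=uv
        except Exception as e: print(v,n,e); r.append(np.zeros((195,195,3),np.uint8))
    rows.append(np.hstack(r))
for n in A: print(n,[(a.round(1),b.round(1)) for a,b in [tri(d[i],d[i,n].mean(0),d[j],d[j,n].mean(0)) for i,j in [(0,1),(1,"t0"),(0,"t0")]]])
cv2.imwrite("pics/seg1.png",np.vstack(rows))
E
```

```text
0 A [324.6 270.8] [636.  210.9] -0.041 [ 98. 137. 124.  48.]
0 B [350.  189.8] [474.7 245.2] -0.465 [62. 55. 54. 55.]
0 C [217.5 190.1] [475.3  14.5] -0.586 [48. 54. 59. 54.]
1 A [298.5 263.5] [668.4 218.2] 0.019 [128.  32. 126.  33.]
1 B [319.5 157.6] [475.  244.9] -0.502 [58. 55. 58. 56.]
1 C [182.9 158.3] [476.1  22.8] -0.428 [57. 41. 38. 49.]
t0 A [197.7 158.6] [612.6 225.2] -0.051 [60. 55. 59. 54.]
t0 B [191.2 204.4] [471.9 247.1] -0.511 [59. 55. 57. 55.]
t0 C [268.8 199.8] [473.4  15.9] -0.584 [53. 55. 66. 54.]
A [(array([720.6, 237. , -24.8]), np.float64(27.0)), (array([548.1, 190.2, 303. ]), np.float64(2.8)), (array([596.1, 206.1, 153.5]), np.float64(19.2))]
B [(array([474.4, 245. ,  92.9]), np.float64(0.4)), (array([485.3, 258.6,  25.3]), np.float64(3.5)), (array([472.6, 245.7,  94.7]), np.float64(3.2))]
C [(array([485.4,  10.2,  50.4]), np.float64(5.1)), (array([480.1,  15. ,  61.9]), np.float64(2.6)), (array([470.9,  16.4, 106.6]), np.float64(0.2))]
```

View pics/seg1.png

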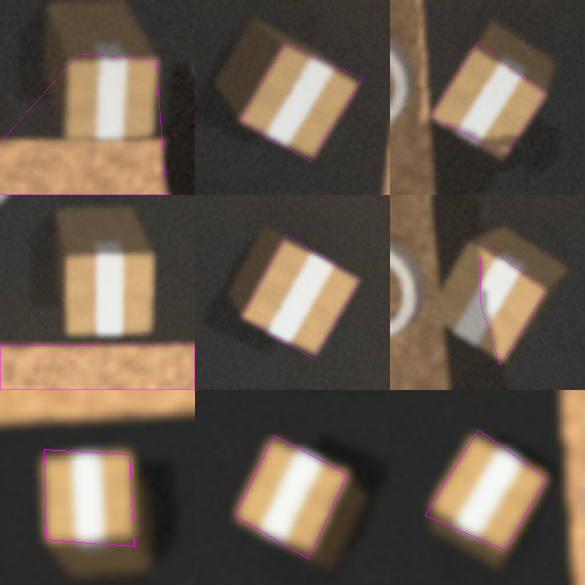

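The segmentation is good for B in all views, and its top triangulates to z=92.9. C is clean in view 0 and in the top view, but view 1 is spoiled by shadow. A failed in the wrist views because of the bench strip, so I restrict its mask to the mat. I also check the tray from two views.

```bash
sed -i 's/    n,l,st,ce=/    W=plane(s,(np.indices(m.shape)[::-1].reshape(2,-1).T)\/k+[x0,y0],60); m.reshape(-1)[W[:,0]>A_MAX]=0\n&/; s/^A={/A_MAX=652\nA={/' seg.py
python3 - <<'E'
from seg import *
d=pickle.load(open("s1.pkl","rb")); d["t0"]=pickle.load(open("s0.pkl","rb"))["top"]
import itertools
u={}
for v in (0,1,"t0"):
    u[v],o=top(d[v],A["A"]); c,y,L=rect(d[v],u[v]); print(v,u[v].mean(0).round(1),c.round(1),round(y,3),L.round())
for i,j in itertools.combinations(u,2): print(i,j,tri(d[i],u[i].mean(0),d[j],u[j].mean(0)))
# tray: grey mask on both views
def tray(s,P):
    f=cv2.cvtColor(s["frame"],cv2.COLOR_RGB2HSV); m=((f[...,1]<60)&(f[...,2]>75)).astype(np.uint8); x,y=proj(s,[P])[0]
    l=cv2.connectedComponents(m)[1]; q=(l==l[int(y),int(x)]).astype(np.uint8)
    c=max(cv2.findContours(q,0,2)[0],key=cv2.contourArea); b=cv2.boxPoints(cv2.minAreaRect(c)); return b
for v in (0,"t0"):
    b=tray(d[v],(547,-257,6)); u[v]=b.mean(0); print("tray",b.round(),plane(d[v],b,20).mean(0).round(1))
print(tri(d[0],u[0],d["t0"],u["t0"]))
E
```

```text
0 [332.2 258.7] [609.1 223.7] -0.011 [42. 54. 47. 55.]
1 [302.8 234.3] [610.7 223.4] -0.012 [45. 55. 49. 54.]
t0 [197.7 158.6] [612.6 225.2] -0.051 [60. 55. 59. 54.]
0 1 (array([611.75246139, 224.34339076,  88.630039  ]), np.float64(1.3359361292235405))
0 t0 (array([617.08602084, 227.53581715,  77.89637628]), np.float64(0.023854744161505227))
1 t0 (array([616.17793153, 226.15065493,  80.48101661]), np.float64(1.9470451611606585))
tray [[ 30. 180.]
 [127. 158.]
 [150. 262.]
 [ 53. 283.]] [ 569.9 -270.1   20. ]
tray [[314. 150.]
 [376. 137.]
 [389. 199.]
 [327. 212.]] [ 556.9 -259.8   20. ]
(array([ 550.58671217, -251.34446373,   45.63739167]), np.float64(3.763555861024268))
```

A's top face was clipped by the mask edge; corrected, its centre is about (613.5, 224). Its height agrees with 93 mm within error. Now test-lifting, starting with B.

```bash
cat > lift.py <<'E'
from h import *
C={"A":(613.5,224,1.57-.03),"B":(474.5,245.3,1.57-.50),"C":(474.5,15.2,1.57-.585)}
T=lambda: manip.sense()["time_s"]
def f():
    manip.hold(.25); F=[]
    for _ in range(5): F.append(manip.sense()["force"]); manip.hold(.03)
    return np.mean(F,0)
def test(n):
    x,y,w=C[n]; q=quat(w)
    manip.move_ptp([x,y,165],q); hand.command_gripper(1.0)
    manip.servo_line([x,y,36],speed=110); manip.hold(.1); f0=f(); hand.command_gripper(0.0); g=manip.sense()
    print(n,"grip width",round(g["gripper_width"],3),g["finger_force"])
    manip.servo_line([x,y,66],speed=60); f1=f(); print("dF",(f1-f0).round(2),"t",T())
    return (f0-f1)[2]
def back(n):
    x,y,w=C[n]; manip.servo_line([x,y,36.5],speed=40); manip.hold(.2); hand.command_gripper(1.0); manip.servo_line([x,y,165],speed=130); print("t",T())
E
python3 - <<'E'
from lift import *
w=test("B"); print(w); s=imaging.snapshot("side"); cv2.imwrite("pics/liftB.png",s["frame"][130:280,130:340,::-1].repeat(3,0).repeat(3,1))
if w<2.5: back("B")
E
```

```text
B grip width 0.623 62.91883572936058
dF [-0.06  0.46 -1.12] t 8.15
1.1151020604985988
t 10.85
```

View pics/liftB.png

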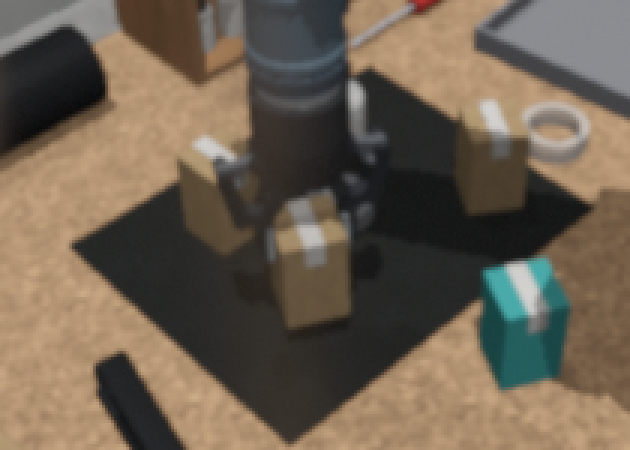

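B hangs in the fingers at crop (310,270), its force change of 1.1 N makes it light, and it is now set back down. C is next.

Run:
```python
from lift import *
w=test("C"); print(w)
if w<2.5: 
    back("C"); w=test("A"); print("A",w)
s=manip.sense(); print(s["eef_pos"],s["force"],s["gripper_width"],s["finger_force"])
im=[imaging.snapshot(n) for n in ("side","top")]
cv2.imwrite("pics/l2.png",np.hstack([cv2.resize(i["frame"][110:290,110:350],(400,300)) for i in im])[:,:,::-1])
```

```text
C grip width 0.621 64.3965893983841
dF [-0.42 -0.56 -5.19] t 15.2917
5.191908091260964
[474.35283872  15.21874201  65.80921518] [ 0.38833126  0.34797606 -5.28675173] 0.6209745446673995 63.89706909656525
```

View pics/l2.png

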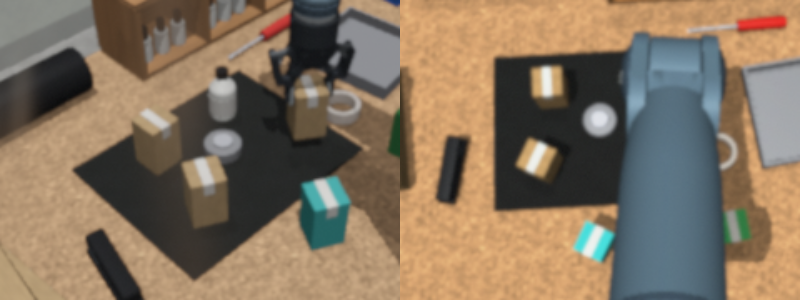

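C hangs level at (310,105) in the left picture at about 5.2 N, so it is the heavy one. A and B stand upright on the mat. I raise it and carry it to the tray.

Run:
```python
from lift import *
manip.servo_line([474.5,15.2,170],speed=80)
manip.servo_line([553,-259,170],speed=110); manip.hold(.8)
s=manip.sense(); print(s["eef_pos"],s["force"],s["finger_force"],s["time_s"],np.abs(s["qvel"]).max())
im=[imaging.snapshot(n) for n in ("side","top")]
cv2.imwrite("pics/l3.png",np.hstack([cv2.resize(i["frame"][60:285,130:430],(400,300)) for i in im])[:,:,::-1])
```

```text
[ 552.98762046 -259.01654899  169.98493925] [-0.64503826 -0.2231025  -5.66023489] 63.89912277460098 20.3833 0.0028800849127993996
```

View pics/l3.png

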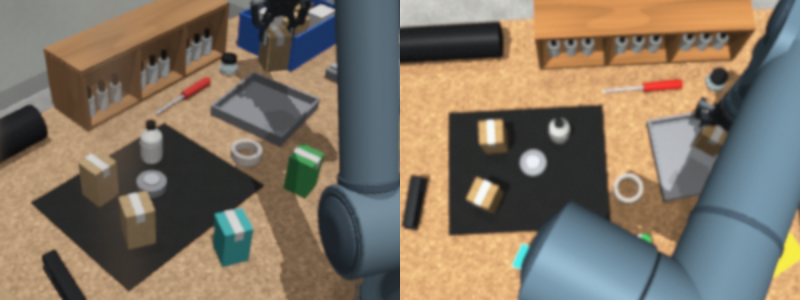

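C hangs at (278,45) in the left picture, above the tray, whose middle is at about (265,107). A, B and the bystanders are untouched. One last two-view numeric check of the tray middle.

Run:
```python
from lift import *
d=pickle.load(open("s0.pkl","rb"))
t=[(316,151),(375,143),(387,202),(330,210)]; s=[(323,118),(369,133),(339,165),(289,142)]
P=[]
for a,b in zip(t,s): p,e=tri(d["top"],a,d["side"],b); P.append(p); print(p.round(),round(e,1))
m=np.mean(P,0); print(m, np.hypot(*(m[:2]-[553,-259])))
if np.hypot(*(m[:2]-[553,-259]))<25 and np.ptp(np.array(P)[:,2])<40: manip.hold(.3); print(workorder.job_done())
```

```text
[ 557. -142.  167.] 79.8
[ 569. -370.   24.] 176.1
[ 528. -400. -165.] 99.6
[ 493. -106.  111.] 166.1
[ 536.71610886 -254.40123594   34.19851661] 16.920807947215007
```

The corner pairing was rotated by one; correcting it.

Run:
```python
from lift import *
d=pickle.load(open("s0.pkl","rb"))
t=[(316,151),(375,143),(387,202),(330,210)]; s=[(289,142),(323,118),(369,133),(339,165)]
P=[]
for a,b in zip(t,s): p,e=tri(d["top"],a,d["side"],b); P.append(p); print(p.round(),round(e,1))
m=np.mean(P,0); print(m, np.hypot(*(m[:2]-[553,-259])))
if np.hypot(*(m[:2]-[553,-259]))<25 and np.ptp(np.array(P)[:,2])<40: manip.hold(.3); print(workorder.job_done())
```

```text
[ 641. -152.   14.] 2.0
[ 658. -353.   10.] 5.0
[ 459. -353.   44.] 9.3
[ 448. -177.   13.] 8.5
[ 551.38193235 -258.60009658   20.25763134] 1.6667530290019272
the job is handed in; nothing more can be done
None
```

The job is handed in: carton C is the heavy one (about 5.2 N when lifted) and is held still in the fingers over mid-tray with its underside about 13 cm above the bench; B (lifted, 1.1 N) and A (never lifted, light by elimination) stand on the mat, but I haven't seen the judge's verdict.

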